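Stop the vacuum pump, fasten the storage box clip, reset the stop

ROBOT

A 6-joint arm with a two-finger parallel gripper is mounted at the origin on the work surface. World frame = base frame: x ahead of the robot, y to its left, z up, the work surface at z = 0. Lengths are in mm, angles in rad, forces in N, time in s.
With the tool pointing down it reaches from about 400 to 925 mm from the base axis. Payload 12.5 kg.
Tool frame: the origin (TCP) lies midway between the tips of the shut fingers; the grasp point (between the pads) lies 19 mm behind it; z points along the fingers, y is the line along which they close (so a half turn about z gives the same grasp; the last joint's range is limited). The gripper opens to 95 mm and grips with 3 to 60 N. Pads are 20 mm wide; open, the fingers measure 119 mm over their backs; the gripper's body (75 mm by 180 mm) begins 59 mm behind the grasp point.
Start: joints at [1.099, 0.491, 1.559, -0, 1.092, -0.106], TCP at [223.546, 583.675, 193.961] pointing down, gripper open.
Joint ranges: [-3.1, 3.1], [-0.84, 2.19], [0.05, 2.79], [-1.13, 4.28], [0.06, 2.93], [-2.69, 2.69]. Speed limits (rad/s): [2.22, 2.22, 2.79, 3.14, 3.14, 3.14].

INTERFACE

Orientations are given as [roll, pitch, yaw] about the fixed x, y, z axes, in that order (R = Rz(yaw) Ry(pitch) Rx(roll)).
In Python, from cell import env gives the robot as it stands.
- The arm moves only by the shell command python3 -m inch 'ROWS'. ROWS is JSON, a list of rows, each a list of 7 numbers: the turn, a rotation vector about the tool's x, y, z in rad, then the shift along the tool's x, y, z in cm, then the closure, from -1 (fully open) to 1 (shut). A call has 1 to 20 rows; each row shifts and turns the commanded pose from where the row before left it, along the tool's axes as they then stand; what a row does not reach is not made up. A row lasts 1/8 s, in which the tool goes at most 62.5 mm and 10.7 degrees, less where a joint would pass 70% of its speed; a pose out of reach is approached as far as the arm can. A call with a gripper value outside its range is refused whole. The fingers move at their own pace and stop on an object; the grip force is fixed at half the most. Time passes only in rows, so rows that do not move let the fingers close. It gives the time, the measured TCP pose, the force, the opening and the grip force at its end, in the units of the state.
- env.state(): the state, without advancing time (a new reading comes with each control period).
- env.read_camera(name): name is "scene" or "side" or "wrist"; returns a dict with "img" (480x640x3 uint8, red, green, blue), "depth" (480x640 float32, mm along the optical axis (not along the pixel's ray), 0 where there is no reading), "fx", "fy", "cx", "cy" (pixels), "position" and "orientation" of the camera in the world. Camera axes: x right, y down, z forward; pixel columns grow to the right and rows downward; lengths in mm; the calibration is good to about 2 mm. A picture is of the moment at which its call begins.
- env.job_done(): hands the job in; it is judged then, once.
Trained networks look in a picture, given as the dict that the camera call returned (one of the last four; its "shot" number tells which), for a name from the list of things; names that differ only in an ending like _2 or _b are one class to them, and where a whole thing is asked for, a point or a joint stands for the part that bears it (a point fixed in the world has none). Each returns a list of dicts, best first, with "score" (0 to 1); they miss things now and then, are a little off and sometimes report something else, mostly with a low value. They report only what shows in the picture. A call takes as long as a camera call.
- env.find_in(picture, target): "centre" ([x, y, z] in mm, in the coordinates of the camera as it stood for that picture, good to about 4 mm: the middle of the surface that is visible of it).
- env.trace(picture, target): "mask" (480x640 bool, what is visible of it).
The state is a dict: "t": time; "joints": joint angles; "qvel": joint speeds; "tau": joint torques, N m; "eef_pos": TCP position; "tcp_rot": TCP orientation; "ft_force": force on the tool from outside, world axes, zero at the start; "moment": the same for the moment, N m; "opening": opening from 0.0 (shut) to 1.0 (fully open); "grip_force": force on a finger pad.
Only numpy, scipy, OpenCV 4.12 (cv2) and the standard library are available. Lean on these libraries where they do the work, as an engineer would, in place of code of your own. Each camera call takes 0.05 s, during which the arm holds its last target. There are 200 camera calls.

TASK

One lid clip of the linen storage box has sprung open. First press the red mushroom stop of the vacuum pump down until it stays down by itself, then push the orange clip down onto the lid's pin until it snaps fast, and last turn the red stop clockwise until it is released, so that it comes fully back up and the pump is ready again. Do not turn the pump's black dial or shift the other things on the bench.

Things in the scene. Friction and masses are not known exactly. Their poses are not given: they have to be found in the camera images.
- pump: grey vacuum pump unit, fixed to the bench, 170 (x) x 200 (y) x 90 mm high; origin under its centre. The red stop stands on its top, on a 2 mm yellow disc of 62 mm diameter, at (0, -45) mm in this frame; the black dial, 44 mm high, stands on its top at (20, 62) mm
- stop_top (a point): centre of the top face of the red mushroom stop; it moves with the head. The head is a plain upright cylinder of 40 mm diameter and 18 mm thickness with white curved arrows on it; when up its top is 32 mm above the pump's top, when latched about 24 mm
- stop (a joint): how far the stop is pressed down, m: 0 = up, 0.0115 = hard end of travel. A spring pushes it up with 3 N (4.4 N at the bottom); with the catch, pushing it down takes up to about 6 N, more at the hard end. Pressed to 0.010 or more and let go, it is caught and rests at about 0.0085; pressed to 0.006 or less it springs back up. Once caught it is freed by turning, not by pulling
- stop_turn (a joint): turn of the stop's head about its vertical axis, rad: 0 = rest, positive = clockwise from above, end of travel 0.9. A spring (0.06 to 0.11 N m) turns it back when let go. When latched, turning past about 0.65 surely frees it; it then rises on its own (or, if the fingers hold it down, when they open) and turns back. Pressed while held turned, it is not caught
- box: clear storage box of folded linen with a black lid, fixed to the bench, 200 (x) x 260 (y) mm, lid top at 142 mm; origin under its centre. The clip is hinged at the middle of its -x side and closes towards its +x. A grey valve cap, 14 mm high, stands on the lid at (60, -70) mm
- clip_hinge (a point): centre of the clip's hinge axis (along the box's y), at (-103, 0, 152) mm in the box frame; the two grey hinge cheeks beside it (at y = +-23 mm) reach up to 159 mm
- clip_tab (a point): middle of the upper face of the orange clip's ribbed push tab, 75 mm from the hinge axis; it moves with the clip. The clip is a plate 36 mm wide, 7 mm thick, reaching 95 mm from the hinge, with a 16 mm wide window for the pin at 24 to 48 mm; the solid tab is from 48 to 95 mm
- lid_pin (a point): top of the steel pin on the lid, 35 mm from the hinge axis, 160 mm above the bench, head 11 mm across; the closed clip lies round it
- clip (a joint): angle of the clip above level, rad: 0.75 = sprung open, 0 = pressed flat (hard end). A spring pushes it open with 0.07 to 0.14 N m. Pressed to 0.03 or less it snaps onto the pin and rests at about 0.06; pushed less far it springs open. Pushing straight down at 58 mm from the hinge axis takes up to about 5 N
- dial_pointer (a point): white mark on top of the black dial of the pump, 14 mm from the dial's axis: to be left alone
- spray: blue bottle, 52 mm diameter, 150 mm high, loose, origin under its centre: to be left alone
- jar: glass jar, 66 mm diameter, 85 mm high, loose, origin under its centre: to be left alone
- cedar: cedar moth block, 90 x 45 x 30 mm, loose, origin under its centre: to be left alone
- brush: clothes brush with a wooden handle lying on the bench, about 200 mm long and 30 mm high at most, loose: to be left alone

How it is judged (in metres and radians):
On the way, in this order (a step that is already met when the one before it is completed fails the run):
1. the stop is pressed and caught down, with the robot off it (value of joint stop above 0.006 m and contact force between stop and the fingers below 0.3 N and contact force between stop and the arm below 0.3 N), for 0.3 s.
2. the clip is fast on the pin while the stop is still down (value of joint clip below 0.15 rad and value of joint stop above 0.006 m), for 0.2 s.
3. the stop is turned clockwise (value of joint stop_turn above 0.12 rad).
4. the stop is up again (value of joint stop below 0.0015 m), for 0.2 s.
At the end, for the whole second after the job is handed in: the stop is up (within 1.5 mm of its top position) and turned back to rest (within 0.12 rad), and the clip is fast on the pin (within 0.15 rad of flat) (value of joint stop below 0.0015 m and value of joint stop_turn below 0.12 rad and value of joint clip below 0.15 rad); the robot touches nothing.
It fails at once if the black dial is turned (its pointer moved more than 6 mm) (distance of dial_pointer from where it was at the start of the episode above 0.006 m).
It fails at once if a bystander is shifted more than 30 mm (distance of any of spray, jar, cedar, brush from where it was at the start of the episode above 0.03 m).
It also fails if it takes over 61 s, if anything falls off the work surface, if the arm or the gripper's body presses on something with over 40 N, if the wrist force passes 120 N, or if a joint passes its speed limit or range.

## Working session

There is one attempt and no reset: what is moved stays moved. The work goes in short steps, Python scripts to look and compute and a shell command to move; the robot and the scene stay as the last step left them, time stands still between calls to the robot, and variables do not carry over. Pictures are saved under pics/ and viewed, at most 10 in all, crops included, and the job is handed in when it is done.

```bash
ls; mkdir -p pics
cat > h.py <<'E'
import numpy as np, cv2
from cell import env
from scipy.spatial.transform import Rotation as R
def Rm(o): 
    o=np.array(o,float)
    return o if o.shape==(3,3) else (R.from_quat(o).as_matrix() if o.size==4 else R.from_euler('xyz',o).as_matrix())
def W(p,c): return Rm(p['orientation'])@np.array(c)+np.array(p['position'])
def cloud(p,m):
    v,u=np.nonzero(m&(p['depth']>0)); d=p['depth'][v,u]
    c=np.c_[(u-p['cx'])/p['fx']*d,(v-p['cy'])/p['fy']*d,d]
    return c@Rm(p['orientation']).T+np.array(p['position'])
def save(p,n): cv2.imwrite('pics/'+n,p['img'][:,:,::-1])
E
python3 - <<'E'
from h import *
s=env.state(); print({k:np.round(v,3).tolist() for k,v in s.items()})
for n in ['scene','side']:
    p=env.read_camera(n); save(p,n+'0.png'); print(n,p['position'],p['orientation'])
    for t in ['stop_top','pump','box','clip_tab','clip_hinge','lid_pin','dial_pointer','spray','jar','cedar','brush']:
        for r in env.find_in(p,t)[:2]: print(t,round(r['score'],2),np.round(W(p,r['centre']),0))
E
```

```text
pics
{'t': 0.0, 'joints': [1.099, 0.492, 1.559, 0.0, 1.092, -0.106], 'qvel': [0.002, 0.0, 0.0, 0.001, 0.0, 0.003], 'tau': [0.001, -61.266, -25.817, 0.069, 0.048, -0.0], 'eef_pos': [223.413, 583.413, 193.372], 'tcp_rot': [-3.141, -0.0, 2.776], 'ft_force': [0.842, 0.49, 0.064], 'moment': [0.011, 0.007, 0.022], 'grip_force': 0.0, 'opening': 0.998}
scene [1262.64771621  352.21663895  841.55095767] [-2.31198939  0.00345682  2.01250971]
stop_top 0.67 [531. 161. 128.]
stop_top 0.62 [ 556. -152.  148.]
pump 0.69 [563. 208.  90.]
pump 0.57 [393.   7.  25.]
box 0.84 [ 555. -153.  145.]
clip_hinge 0.67 [ 559. -150.  143.]
clip_hinge 0.42 [531. 160. 124.]
lid_pin 0.87 [ 563. -154.  145.]
dial_pointer 0.77 [543. 268. 114.]
spray 0.68 [782. 266.  91.]
jar 0.76 [803.  34.  65.]
cedar 0.68 [393.  10.  25.]
brush 0.63 [ 770. -218.   19.]
side [394.34849112 704.74414334 647.43275161] [-2.20926869 -0.02372618 -2.87310893]
stop_top 0.55 [525. 161. 121.]
pump 0.78 [513. 262.  88.]
box 0.82 [511. -88. 139.]
box 0.68 [ 451. -165.  190.]
clip_tab 0.56 [ 447. -171.  187.]
clip_tab 0.4 [519. 162. 121.]
clip_hinge 0.68 [520. 159. 119.]
clip_hinge 0.6 [510. -93. 140.]
lid_pin 0.79 [509. -92. 142.]
dial_pointer 0.97 [530. 268. 117.]
spray 0.72 [523. 163. 121.]
spray 0.6 [763. 277.  81.]
jar 0.81 [782.  43.  58.]
cedar 0.96 [373.  15.  29.]
brush 0.73 [ 766. -213.   17.]
brush 0.69 [374.  16.  30.]
```

View pics/scene0.png

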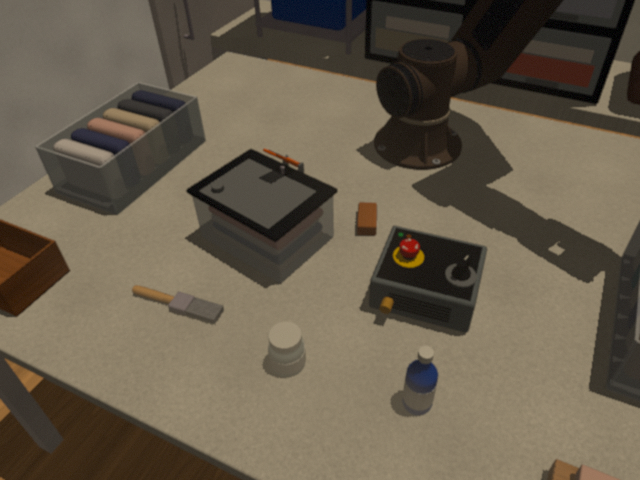

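View pics/side0.png

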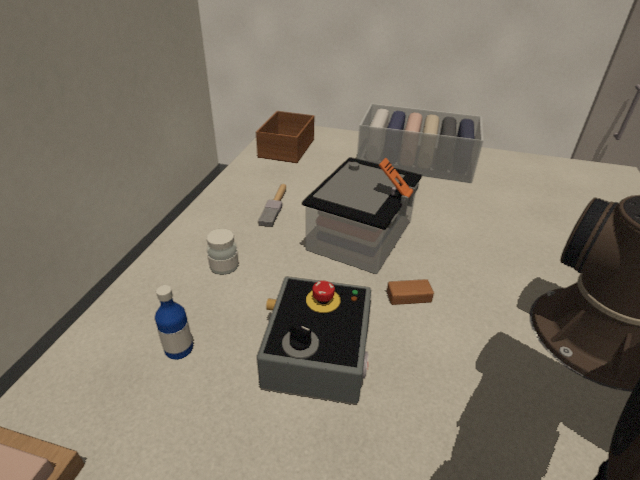

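The scene view shows the stop at (409,248) and the clip at (283,158). The side view shows the stop at (323,293) and the clip at (395,178). Next I move above the stop for a wrist view.

```bash
python3 -m inch '[[0,0,0,-3.9,-2.6,-3.5,1],[0,0,0,-3.9,-2.6,-3.5,1],[0,0,0,-3.9,-2.6,-3.5,1],[0,0,0,-3.9,-2.6,-3.5,1],[0,0,0,-3.9,-2.6,0,1],[0,0,0,-3.9,-2.6,0,1],[0,0,0,-3.9,-2.6,0,1],[0,0,0,-3.9,-2.6,0,1],[0,0,0,-3.9,-2.6,0,1],[0,0,0,-3.9,-2.6,0,1],[0,0,0,-3.9,-2.6,0,1],[0,0,0,0,0,0,1],[0,0,0,0,0,0,1]]'
python3 - <<'E'
from h import *
p=env.read_camera('wrist'); save(p,'w1.png'); print(p['position'],p['orientation'])
for t in ['stop_top','pump','dial_pointer','clip_tab','cedar']:
    for r in env.find_in(p,t)[:2]: print(t,round(r['score'],2),np.round(W(p,r['centre']),0))
hsv=cv2.cvtColor(p['img'],cv2.COLOR_RGB2HSV)
red=((hsv[...,0]<6)|(hsv[...,0]>174))&(hsv[...,1]>150)&(hsv[...,2]>80)
c=cloud(p,red); print(len(c)); top=c[(c[:,2]>115)&(c[:,2]<135)]; print(len(top),top.mean(0),top.min(0),top.max(0))
yel=(hsv[...,0]>20)&(hsv[...,0]<35)&(hsv[...,1]>150)&(hsv[...,2]>80)
c=cloud(p,yel);c=c[(c[:,2]>80)&(c[:,2]<105)];print(len(c),c.mean(0),np.percentile(c,[1,99],axis=0))
E
```

```text
t: 2.82
eef_pos: [521.6, 163.3, 333.9]
tcp_rot: [3.141, -0.0, 2.775]
ft_force: [-0.0, 0.2, -0.4]
opening: 0.005
grip_force: 0.0
[458.46584811 187.97103206 526.06736012] [ 2.89339801e+00 -5.19073894e-05  1.20546227e+00]
stop_top 0.92 [521. 155. 126.]
pump 0.62 [514. 203.  95.]
dial_pointer 0.92 [532. 257. 125.]
cedar 0.84 [379.  10.  28.]
cedar 0.5 [521. 152. 122.]
741
741 [525.27256234 154.21384179 123.15588931] [507.0601802  135.67849921 120.28301647] [544.93618766 172.53210472 125.62391412]
1094 [521.82556442 156.5344215   93.25620069] [[496.68791929 123.93156732  91.00090294]
 [555.92574018 183.74317721  95.20187827]]
```

View pics/w1.png

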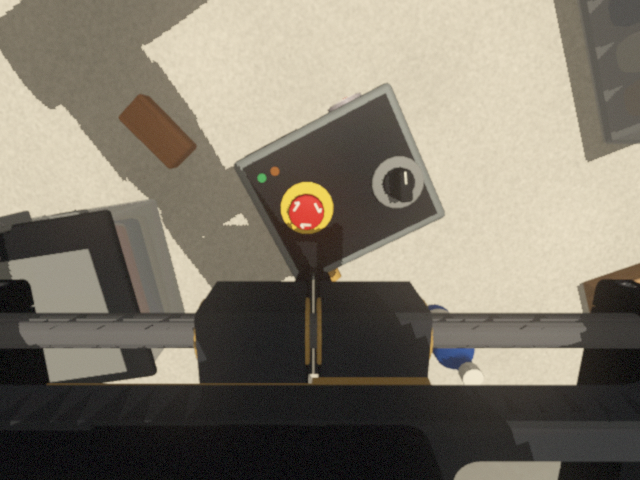

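The wrist view shows the stop head at (306,212) px and the dial at (399,182) px. Geometry puts the stop's axis at about (526,154).

```bash
python3 -m inch '[[0,0,0,-0.74,-0.7,4,1],[0,0,0,0,0,4,1],[0,0,0,0,0,4,1],[0,0,0,0,0,4,1],[0,0,0,0,0,3,1],[0,0,0,0,0,1.2,1],[0,0,0,0,0,0.4,1],[0,0,0,0,0,0.4,1],[0,0,0,0,0,0,1],[0,0,0,0,0,0,1]]'
```

```text
t: 4.38
eef_pos: [526.5, 154.0, 124.5]
tcp_rot: [3.141, 0.001, 2.776]
ft_force: [-0.1, 0.1, 0.3]
opening: 0.004
grip_force: 0.0
```

```bash
python3 -m inch '[[0,0,0,0,0,0.4,1],[0,0,0,0,0,0.4,1],[0,0,0,0,0,0.4,1],[0,0,0,0,0,0,1],[0,0,0,0,0,0,1]]'
```

```text
t: 5.0
eef_pos: [526.3, 154.0, 111.9]
tcp_rot: [3.141, 0.0, 2.776]
ft_force: [-1.0, 0.1, 0.3]
opening: 0.004
grip_force: 0.0
```

```bash
python3 -m inch '[[0,0,0,0,0,0.1,1],[0,0,0,0,0,0,1]]'
python3 - <<'E'
from h import *
for n in ['side','wrist']:
    p=env.read_camera(n); 
    if n=='side': cv2.imwrite('pics/s1.png',cv2.resize(p['img'][230:350,240:400,::-1],(800,600)))
    print(n,p['position'])
    hsv=cv2.cvtColor(p['img'],cv2.COLOR_RGB2HSV)
    red=((hsv[...,0]<6)|(hsv[...,0]>174))&(hsv[...,1]>150)&(hsv[...,2]>80)
    c=cloud(p,red); c=c[(c[:,2]>95)&(c[:,2]<135)]
    if len(c): print(len(c),np.percentile(c,[1,50,99],axis=0))
E
```

```text
t: 5.25
eef_pos: [526.3, 154.0, 110.9]
tcp_rot: [3.141, 0.0, 2.776]
ft_force: [0.4, -0.3, 0.6]
opening: 0.0
grip_force: 0.0
side [394.34849112 704.74414334 647.43275161]
261 [[506.47432028 147.85634534 107.35416892]
 [522.22500907 165.14510816 120.74684495]
 [541.22252652 174.58822639 124.06277933]]
wrist [463.07800996 178.63684968 303.11431012]
1696 [[506.78758456 137.70090409 114.88788863]
 [516.00044158 158.71861533 122.98278843]
 [532.38744337 172.57363447 124.88869235]]
```

View pics/s1.png

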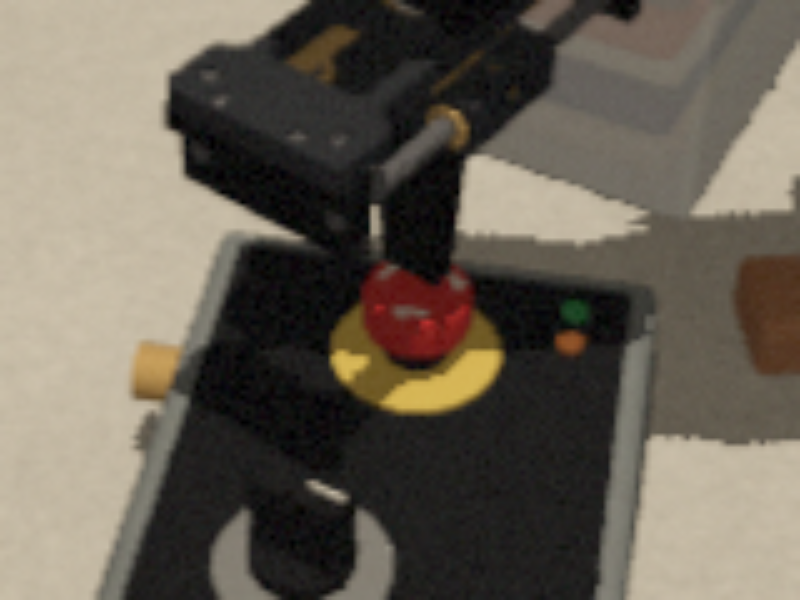

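The stop in the side crop is still up: its head is at (415,310) px and the fingertip sits just above it. I'll keep descending in small steps and watch the force.

```bash
for i in 1; do python3 -m inch '[[0,0,0,0,0,0.2,1],[0,0,0,0,0,0,1]]'; python3 -m inch '[[0,0,0,0,0,0.2,1],[0,0,0,0,0,0,1]]'; python3 -m inch '[[0,0,0,0,0,0.2,1],[0,0,0,0,0,0,1]]'; done | grep -E 'eef|force'
python3 - <<'E'
from h import *
p=env.read_camera('wrist'); save(p,'w2.png')
E
```

```text
eef_pos: [526.2, 154.0, 108.8]
ft_force: [-0.1, 0.1, -1.0]
grip_force: 0.0
eef_pos: [526.2, 154.0, 106.8]
ft_force: [0.5, 0.6, -0.7]
grip_force: 0.0
eef_pos: [526.2, 154.0, 104.8]
ft_force: [0.2, -0.4, 0.2]
grip_force: 0.0
```

View pics/w2.png

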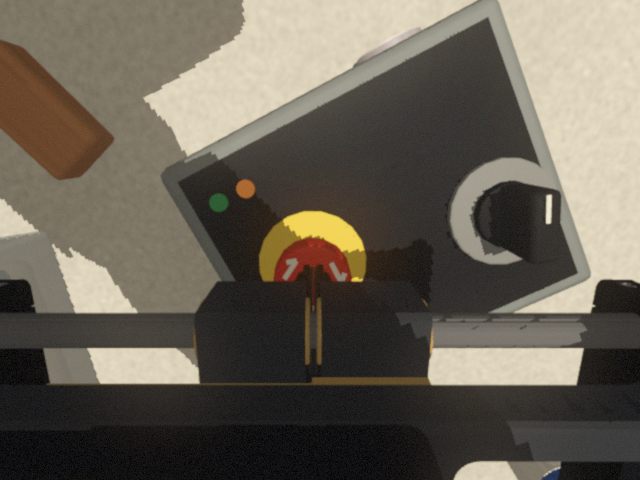

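The wrist view shows the head at (313,270) px, still up, with the shut fingertips over it. I'll measure the fingertip height by depth.

Run:
```python
from h import *
p=env.read_camera('wrist')
print(p['position'],np.degrees(p['orientation']))
for u in (295,310,322,335):
    for v in range(262,330,8):
        m=np.zeros((480,640),bool); m[v,u]=1
        c=cloud(p,m); print(u,v,np.round(c,0).tolist(),p['img'][v,u].tolist())
```

```text
[463.07643851 178.63501458 297.02080909] [1.65767710e+02 5.37484479e-03 6.90938398e+01]
295 262 [[513.0, 150.0, 124.0]] [143, 134, 114]
295 270 [[517.0, 148.0, 123.0]] [129, 45, 33]
295 278 [[514.0, 151.0, 146.0]] [101, 28, 19]
295 286 [[493.0, 163.0, 213.0]] [43, 30, 27]
295 294 [[493.0, 163.0, 217.0]] [42, 30, 21]
295 302 [[493.0, 163.0, 223.0]] [36, 30, 24]
295 310 [[493.0, 163.0, 226.0]] [33, 25, 21]
295 318 [[494.0, 163.0, 228.0]] [42, 40, 36]
295 326 [[495.0, 162.0, 229.0]] [40, 36, 33]
310 262 [[516.0, 157.0, 123.0]] [130, 43, 29]
310 270 [[517.0, 157.0, 132.0]] [49, 33, 22]
310 278 [[517.0, 156.0, 142.0]] [48, 32, 18]
310 286 [[517.0, 157.0, 152.0]] [47, 36, 29]
310 294 [[517.0, 157.0, 160.0]] [43, 33, 29]
310 302 [[517.0, 157.0, 168.0]] [53, 43, 24]
310 310 [[517.0, 157.0, 174.0]] [59, 45, 27]
310 318 [[499.0, 164.0, 221.0]] [66, 62, 53]
310 326 [[500.0, 164.0, 222.0]] [59, 56, 51]
322 262 [[518.0, 162.0, 123.0]] [132, 49, 32]
322 270 [[518.0, 162.0, 135.0]] [59, 38, 26]
322 278 [[518.0, 162.0, 146.0]] [48, 33, 26]
322 286 [[495.0, 169.0, 214.0]] [49, 38, 29]
322 294 [[495.0, 169.0, 218.0]] [46, 35, 33]
322 302 [[495.0, 169.0, 223.0]] [46, 37, 28]
322 310 [[495.0, 169.0, 228.0]] [42, 31, 22]
322 318 [[495.0, 168.0, 229.0]] [45, 41, 32]
322 326 [[498.0, 167.0, 228.0]] [41, 36, 32]
335 262 [[520.0, 168.0, 124.0]] [129, 48, 31]
335 270 [[524.0, 167.0, 124.0]] [141, 131, 112]
335 278 [[528.0, 166.0, 124.0]] [129, 61, 46]
335 286 [[496.0, 172.0, 214.0]] [53, 40, 37]
335 294 [[497.0, 171.0, 217.0]] [46, 36, 30]
335 302 [[496.0, 171.0, 223.0]] [37, 28, 25]
335 310 [[496.0, 171.0, 227.0]] [36, 27, 26]
335 318 [[497.0, 171.0, 229.0]] [42, 42, 38]
335 326 [[498.0, 170.0, 229.0]] [33, 32, 29]
```

```bash
for i in 1; do python3 -m inch '[[0,0,0,0,0,0.2,1],[0,0,0,0,0,0,1]]'; python3 -m inch '[[0,0,0,0,0,0.2,1],[0,0,0,0,0,0,1]]'; python3 -m inch '[[0,0,0,0,0,0.2,1],[0,0,0,0,0,0,1]]'; done | grep -E 'eef|ft_force'
python3 - <<'E'
from h import *
p=env.read_camera('wrist')
hsv=cv2.cvtColor(p['img'],cv2.COLOR_RGB2HSV)
red=((hsv[...,0]<6)|(hsv[...,0]>174))&(hsv[...,1]>150)&(hsv[...,2]>80)
c=cloud(p,red); print(np.percentile(c,[1,50,99],axis=0)[:,2])
for v in range(258,274,2):
    m=np.zeros((480,640),bool); m[v,308:312]=1; print(v,np.round(cloud(p,m)[:,2]))
E
```

```text
eef_pos: [526.2, 154.0, 102.8]
ft_force: [0.9, -0.0, -0.2]
eef_pos: [526.4, 154.0, 101.0]
ft_force: [0.1, -0.5, 1.8]
eef_pos: [526.4, 154.0, 98.9]
ft_force: [0.3, -0.1, 2.1]
[111.78522317 120.21279279 139.48890685]
258 [121. 121. 121. 120.]
260 [121. 120. 121. 121.]
262 [121. 120. 121. 120.]
264 [122. 121. 121. 120.]
266 [125. 120. 121. 121.]
268 [127. 123. 124. 123.]
270 [130. 127. 125. 126.]
272 [132. 128. 128. 129.]
```

Contact came at a reading of z≈101, so the tips are about 20 mm behind the reported TCP. The press now needs a reading of about 90.

```bash
for i in 1; do python3 -m inch '[[0,0,0,0,0,0.3,1],[0,0,0,0,0,0.3,1],[0,0,0,0,0,0,1]]'; python3 -m inch '[[0,0,0,0,0,0.2,1],[0,0,0,0,0,0,1]]'; python3 -m inch '[[0,0,0,0,0,0.1,1],[0,0,0,0,0,0,1]]'; done | grep -E 'eef|ft_force'
```

```text
eef_pos: [526.3, 154.0, 92.6]
ft_force: [-0.1, 0.6, 2.1]
eef_pos: [526.4, 154.0, 90.9]
ft_force: [0.2, -0.5, 4.0]
eef_pos: [526.3, 154.0, 90.1]
ft_force: [0.3, 0.3, 4.6]
```

```bash
python3 -m inch '[[0,0,0,0,0,0.1,1],[0,0,0,0,0,0,1],[0,0,0,0,0,0,1]]'| grep -E 'eef|ft_force'; python3 -m inch '[[0,0,0,0,0,-0.5,1],[0,0,0,0,0,-1,1],[0,0,0,0,0,-4,1],[0,0,0,0,0,-4,1],[0,0,0,0,0,0,1],[0,0,0,0,0,0,1]]'
python3 - <<'E'
from h import *
p=env.read_camera('wrist')
hsv=cv2.cvtColor(p['img'],cv2.COLOR_RGB2HSV)
red=((hsv[...,0]<6)|(hsv[...,0]>174))&(hsv[...,1]>150)&(hsv[...,2]>80)
c=cloud(p,red); print(np.percentile(c,[1,50,99],axis=0))
E
```

```text
eef_pos: [526.5, 154.0, 89.9]
ft_force: [-1.7, -0.0, 14.4]
t: 9.0
eef_pos: [525.8, 153.9, 183.4]
tcp_rot: [-3.141, -0.001, 2.776]
ft_force: [-0.1, -0.2, 0.2]
opening: 0.002
grip_force: 0.0
[[507.23313346 136.67083924 110.64739158]
 [524.47009232 155.26937997 114.46217472]
 [542.98235919 171.88862263 116.06292529]]
```

Caught: the top now sits at 114.5. Next is a look at the clip.

```bash
python3 -m inch '[[0,0,0,0,0,-4.5,1],[0,0,0,0,0,-4.5,1],[0,0,0,-0.9,-4.3,-4,1],[0,0,0,-0.9,-4.3,-4,1],[0,0,0,-0.9,-4.3,0,1],[0,0,0,-0.9,-4.3,0,1],[0,0,0,-0.9,-4.3,0,1],[0,0,0,-0.9,-4.3,0,1],[0,0,0,-0.9,-4.3,0,1],[0,0,0,0,0,0,1],[0,0,0,0,0,0,1]]'
python3 - <<'E'
from h import *
p=env.read_camera('wrist'); save(p,'w3.png')
for t in ['clip_tab','clip_hinge','lid_pin','box']:
    for r in env.find_in(p,t)[:1]: print(t,round(r['score'],2),np.round(W(p,r['centre']),0))
hsv=cv2.cvtColor(p['img'],cv2.COLOR_RGB2HSV)
o=(hsv[...,0]>3)&(hsv[...,0]<18)&(hsv[...,1]>170)&(hsv[...,2]>100)
c=cloud(p,o); c=c[(c[:,2]>150)&(c[:,2]<240)]; print(len(c)); print(np.round(np.percentile(c,[1,50,99],axis=0)))
for z in range(150,230,8):
    s=c[(c[:,2]>=z)&(c[:,2]<z+8)]
    if len(s): print(z,len(s),np.round(s.mean(0)),np.round(np.ptp(s,axis=0)))
# lid rim orientation
c=cloud(p,np.ones((480,640),bool)); l=c[(abs(c[:,2]-142)<5)&(c[:,1]<0)]
print(len(l),cv2.minAreaRect(l[:,:2].astype(np.float32)))
E
```

```text
t: 10.42
eef_pos: [477.3, -149.5, 353.0]
tcp_rot: [3.141, -0.002, 2.775]
ft_force: [0.8, -0.2, -0.5]
opening: 0.005
grip_force: 0.0
clip_tab 0.66 [ 452. -173.  191.]
clip_hinge 0.89 [ 478. -166.  146.]
lid_pin 0.81 [ 471. -168.  145.]
box 0.66 [ 475. -162.  146.]
2477
[[ 411. -193.  158.]
 [ 451. -172.  192.]
 [ 484. -150.  220.]]
150 32 [ 412. -164.  158.] [11. 31.  1.]
158 406 [ 418. -165.  161.] [22. 35.  8.]
166 338 [ 428. -168.  170.] [17. 35.  8.]
174 190 [ 436. -169.  178.] [19. 35.  8.]
182 194 [ 445. -171.  186.] [18. 35.  8.]
190 356 [ 453. -172.  194.] [17. 34.  8.]
198 231 [ 461. -174.  202.] [16. 35.  8.]
206 269 [ 470. -176.  210.] [17. 35.  8.]
214 461 [ 479. -178.  218.] [17. 35.  7.]
25901 ((492.752197265625, -180.51678466796875), (265.2037658691406, 171.8433837890625), 75.5567855834961)
```

View pics/w3.png

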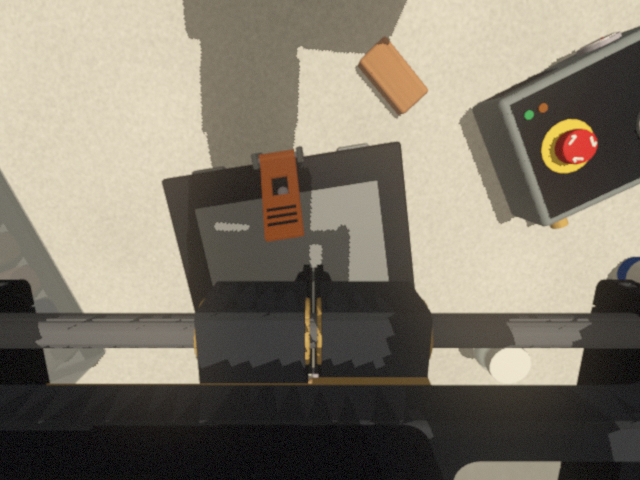

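The wrist view shows the open clip from (278,155) to (283,240) px, hinged at the top, with the pin in its window. The fit gives the hinge at (413.5,-163) and the clip yaw at about -0.22. I'll push at about (473,-176.5).

```bash
python3 -m inch '[[0,0,0,-0.56,-2.7,3,1],[0,0,0,0,0,4,1],[0,0,0,0,0,4,1],[0,0,0,0,0,3,1],[0,0,0,0,0,0.9,1],[0,0,0,0,0,0.8,1],[0,0,0,0,0,0.8,1],[0,0,0,0,0,0.8,1],[0,0,0,0,0,0.8,1],[0,0,0,0,0,0,1]]'; python3 -m inch '[[0,0,0,0,0,0.8,1],[0,0,0,0,0,0.8,1],[0,0,0,0,0,0.8,1],[0,0,0,0,0,0.4,1],[0,0,0,0,0,0,1]]'
```

```text
t: 11.92
eef_pos: [472.6, -176.7, 172.3]
tcp_rot: [3.141, -0.001, 2.776]
ft_force: [-1.6, 0.6, -0.4]
opening: 0.007
grip_force: 0.4
t: 12.55
eef_pos: [472.9, -176.8, 144.6]
tcp_rot: [3.141, -0.001, 2.776]
ft_force: [-0.4, 0.3, 0.6]
opening: 0.0
grip_force: 0.7
```

```bash
for i in 1; do python3 -m inch '[[0,0,0,0,0,0.4,1],[0,0,0,0,0,0.2,1],[0,0,0,0,0,0,1]]'; python3 -m inch '[[0,0,0,0,0,0.2,1],[0,0,0,0,0,0,1]]';  python3 -m inch '[[0,0,0,0,0,0.1,1],[0,0,0,0,0,0,1]]'; python3 -m inch '[[0,0,0,0,0,0.1,1],[0,0,0,0,0,0,1]]'; done | grep -E 'eef|ft_force'
```

```text
eef_pos: [472.9, -176.9, 138.8]
ft_force: [1.4, 0.1, 2.1]
eef_pos: [473.0, -176.9, 136.8]
ft_force: [0.9, -0.4, 1.4]
eef_pos: [473.1, -176.9, 135.9]
ft_force: [0.9, -0.3, 1.5]
eef_pos: [473.1, -176.9, 135.1]
ft_force: [0.9, -0.5, 3.6]
```

```bash
python3 -m inch '[[0,0,0,0,0,0.1,1],[0,0,0,0,0,0,1]]' | grep -E 'eef|ft_force';python3 -m inch '[[0,0,0,0,0,0.1,1],[0,0,0,0,0,0,1]]' | grep -E 'eef|ft_force'
```

```text
eef_pos: [473.2, -177.0, 134.9]
ft_force: [-1.4, 0.8, 16.0]
eef_pos: [473.2, -177.0, 134.8]
ft_force: [-4.8, 2.3, 26.5]
```

Hard end reached. I'll lift off and check the clip.

```bash
python3 -m inch '[[0,0,0,0,0,-0.5,1],[0,0,0,0,0,-3,1],[0,0,0,0,0,-4.5,1],[0,0,0,0,0,-4.5,1],[0,0,0,0,1,-4.5,1],[0,0,0,0,1,-4,-1],[0,0,0,0,0,0,-1]]'
python3 - <<'E'
from h import *
p=env.read_camera('wrist'); save(p,'w4.png')
hsv=cv2.cvtColor(p['img'],cv2.COLOR_RGB2HSV)
o=(hsv[...,0]>3)&(hsv[...,0]<18)&(hsv[...,1]>170)&(hsv[...,2]>70)
c=cloud(p,o); c=c[(c[:,2]>140)&(c[:,2]<240)]; print(len(c)); print(np.round(np.percentile(c,[1,50,99],axis=0)))
p=env.read_camera('scene')
hsv=cv2.cvtColor(p['img'],cv2.COLOR_RGB2HSV)
red=((hsv[...,0]<6)|(hsv[...,0]>174))&(hsv[...,1]>150)&(hsv[...,2]>80)
c=cloud(p,red); c=c[(abs(c[:,0]-526)<30)&(abs(c[:,1]-154)<30)]; print(np.percentile(c,[1,50,99],axis=0))
E
```

```text
t: 15.05
eef_pos: [480.7, -158.0, 345.1]
tcp_rot: [-3.141, 0.004, 2.777]
ft_force: [-0.2, 0.3, -0.5]
opening: 0.155
grip_force: 0.0
2574
[[ 411. -197.  156.]
 [ 458. -174.  160.]
 [ 507. -151.  164.]]
[[505.56952148 137.72021992 108.25774083]
 [527.03881922 157.94017768 113.28917377]
 [542.83856553 173.45782933 116.87623959]]
```

The clip is fast: its top is level at about 160. The stop is still down. Back to the stop with the fingers open.

```bash
python3 -m inch '[[0,0,0,0.87,3.85,0,-1],[0,0,0,0.87,3.85,0,-1],[0,0,0,0.87,3.85,0,-1],[0,0,0,0.87,3.85,0,-1],[0,0,0,0.87,3.85,1.5,-1],[0,0,0,0.87,3.85,1.5,-1],[0,0,0,0.87,3.85,1.5,-1],[0,0,0,0.87,3.85,1.5,-1],[0,0,0,0,0,4.5,-1],[0,0,0,0,0,4.5,-1],[0,0,0,0,0,4,-1],[0,0,0,0,0,2,-1],[0,0,0,0,0,0,-1],[0,0,0,0,0,0,-1]]'
python3 - <<'E'
from h import *
p=env.read_camera('wrist'); save(p,'w5.png')
E
```

```text
t: 16.9
eef_pos: [525.4, 154.2, 133.1]
tcp_rot: [-3.142, -0.0, 2.776]
ft_force: [-0.1, 0.7, -0.3]
opening: 1.002
grip_force: 0.0
```

View pics/w5.png

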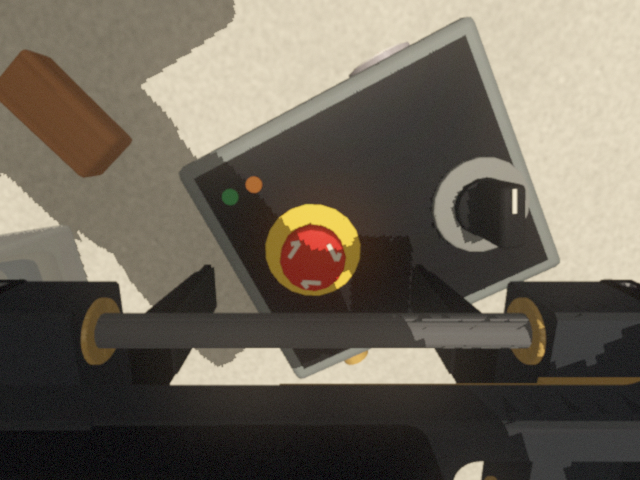

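The fingertips straddle the head symmetrically: they are at (212,268) and (415,268) px, the head is at (313,258) px, and the dial is clear.

```bash
python3 -m inch '[[0,0,0,0,0,2,-1],[0,0,0,0,0,1.5,-1],[0,0,0,0,0,0,-1]]'
python3 - <<'E'
from h import *
p=env.read_camera('wrist')
for lo,hi in((150,230),(390,470)):
    m=np.zeros((480,640),bool); m[240:300,lo:hi]=1; c=cloud(p,m)
    s=c[(c[:,2]>98)&(c[:,2]<160)]; print(len(s),s[np.argsort(s[:,2])[:200:40]].round())
E
python3 -m inch '[[0,0,0,0,0,0.5,-1],[0,0,0,0,0,0.5,-1],[0,0,0,0,0,0.4,-1],[0,0,0,0,0,0,-1]]'
```

```text
t: 17.32
eef_pos: [525.0, 154.2, 97.4]
tcp_rot: [-3.141, -0.001, 2.776]
ft_force: [0.5, -0.5, 0.5]
opening: 0.999
grip_force: 0.0
1148 [[498. 112. 119.]
 [508. 110. 121.]
 [512. 109. 122.]
 [506. 111. 124.]
 [501. 113. 125.]]
1161 [[544. 236.  98.]
 [547. 197. 120.]
 [533. 204. 122.]
 [542. 199. 123.]
 [535. 201. 125.]]
t: 17.88
eef_pos: [525.2, 154.3, 83.6]
tcp_rot: [-3.141, -0.0, 2.776]
ft_force: [-0.4, 0.3, -0.1]
opening: 1.002
grip_force: 0.0
```

```bash
python3 -m inch '[[0,0,0,0,0,0.4,-1],[0,0,0,0,0,0,1],[0,0,0,0,0,0,1],[0,0,0,0,0,0,1],[0,0,0,0,0,0,1],[0,0,0,0,0,0,1],[0,0,0,0,0,0,1],[0,0,0,0,0,0,1]]'
```

```text
t: 18.88
eef_pos: [525.2, 154.1, 79.9]
tcp_rot: [-3.141, -0.0, 2.776]
ft_force: [-0.4, -2.9, 1.0]
opening: 0.412
grip_force: 30.0
```

Gripped: opening 0.41 is about 39 mm. Now turn clockwise, about +tool z.

```bash
python3 -m inch '[[0,0,0.12,0,0,0,1],[0,0,0.12,0,0,0,1],[0,0,0.12,0,0,0,1],[0,0,0.12,0,0,0,1],[0,0,0.12,0,0,0,1],[0,0,0.1,0,0,0,1],[0,0,0.08,0,0,0,1],[0,0,0,0,0,0,1],[0,0,0,0,0,0,1]]'
```

```text
t: 20.0
eef_pos: [525.4, 154.2, 80.1]
tcp_rot: [3.141, 0.0, 1.998]
ft_force: [-0.8, -3.8, 3.1]
opening: 0.413
grip_force: 30.0
```

```bash
python3 -m inch '[[0,0,0,0,0,0,-1],[0,0,0,0,0,0,-1],[0,0,0,0,0,0,-1],[0,0,0,0,0,0,-1],[0,0,0,0,0,0,-1],[0,0,0,0,0,0,-1],[0,0,0,0,0,-3,-1],[0,0,0,0,0,-4,-1],[0,0,0,0,0,-4,-1],[0,0,0,0,0,-4,-1],[0,0,0,0,0,-4,-1],[0,0,0,0,0,0,-1],[0,0,0,0,0,0,-1]]'
python3 - <<'E'
from h import *
p=env.read_camera('wrist'); save(p,'w6.png')
hsv=cv2.cvtColor(p['img'],cv2.COLOR_RGB2HSV)
red=((hsv[...,0]<6)|(hsv[...,0]>174))&(hsv[...,1]>150)&(hsv[...,2]>80)
c=cloud(p,red); print(np.percentile(c,[1,50,99],axis=0))
p=env.read_camera('side')
hsv=cv2.cvtColor(p['img'],cv2.COLOR_RGB2HSV)
o=(hsv[...,0]>3)&(hsv[...,0]<18)&(hsv[...,1]>170)&(hsv[...,2]>70)
c=cloud(p,o); c=c[(c[:,1]<-130)&(c[:,1]>-210)&(c[:,2]>140)]; print(len(c),np.round(np.percentile(c,[1,50,99],axis=0)))
E
```

```text
t: 21.62
eef_pos: [524.9, 154.2, 269.2]
tcp_rot: [-3.141, -0.0, 1.996]
ft_force: [-0.0, 0.3, -1.7]
opening: 1.002
grip_force: 0.0
[[508.75752094 137.15251042 120.76538655]
 [525.8735328  156.01530296 123.17657952]
 [543.76325504 172.66159066 125.07723703]]
342 [[ 408. -193.  151.]
 [ 459. -167.  158.]
 [ 506. -148.  163.]]
```

View pics/w6.png

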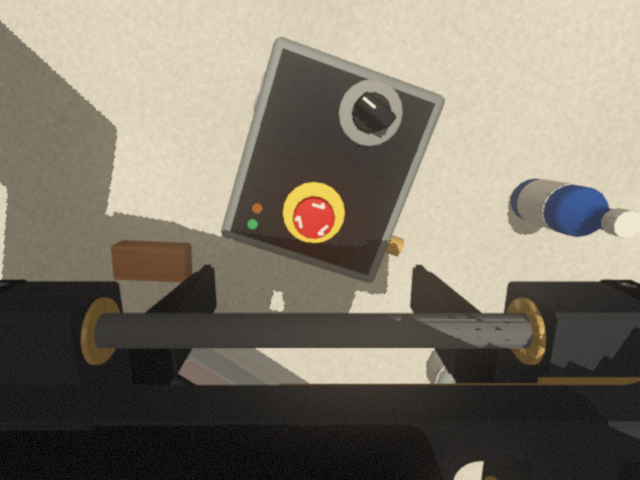

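The picture shows the stop up at (314,216) px, with its top at 123. Its arrows have turned back to rest relative to the pump, the dial is unmoved, and the clip is flat.

```bash
python3 -c "
from cell import env
print(env.job_done())"
```

```text
the job is handed in; nothing more can be done
None
```

The job is handed in, with no verdict returned: the stop was pressed and caught, the clip is fast on the pin, the stop is released, fully up and back at rest, and the dial and bystanders were left alone.

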